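# Unload the drilled block from the drill vise

## Task

The block in the drill vise has been drilled. Slide the vise jaw with the red grip wide open, all the way to its stop or nearly, and leave it open; then lift the drilled block out and stand it upright on the floor of the green tray, setting it down rather than dropping it. The grey tray is for undrilled stock, not for this block.

Things in the scene. Friction and masses are not known exactly. Their poses are not given: they have to be found in the camera images.
- part_center (a point): Centre (30 mm above the underside) of the drilled aluminium block in the vise: foot 60 (x) x 44 (y) x 10 mm high, on its middle an upright 26 (x) x 44 (y) mm, 60 mm high over all, 13 mm hole in its top; about 0.22 kg. z up, x along the vise towards the sliding jaw. It stands on the vise bed 30 mm above the bench; its +y and -y ends are free. Its undrilled twin is in the grey tray.
- jaw (a joint): Opening of the dark steel vise's sliding jaw in m: 0 closed on the block, 0.05 fully open (stop); over 0.035 is wide open. It stays where left; moving it takes about 5 N. Both jaws are 96 to 100 mm wide and end 54 mm above the bench. A lip of the sliding jaw reaches 6 mm over the block's foot, so the block cannot come up until the jaw is opened.
- jaw_grip (a point): Point in the red upright grip of the sliding jaw, 80 mm above the bench, 20 mm below the grip's top; moves with the jaw. Grip 16 mm thick (x), 34 mm wide (y), standing up 46 mm from a carriage whose top is 54 mm above the bench. z up, x the way the jaw opens. When closed it lies 82 mm along x from the block's centre.
- done_tray_in (a point): Centre of the inner floor (5 mm above the bench) of the fixed green tray for finished parts; inside 150 (x) x 130 (y) mm, walls 5 mm thick, rim 20 mm above the bench. z up, x and y along its sides. It is to the left or right of the vise; a grey tray of the same size is on the other side.
Mind the look-alikes: they are no part of the job. What is shaped like the part that bears part_center but blue is not meant.

How it is judged:
By the outcome, as a careful person would: the job done as asked, in the order asked, and still so for the second after the job is handed in, with the robot touching nothing.
It also fails if it takes over 45 s, if anything falls off the work surface, if the arm or the gripper's body presses on something with over 40 N, if the wrist force passes 120 N, or if a joint passes its speed limit or range.

## Robot

A 7-joint arm with a two-finger parallel gripper is mounted at the origin on the work surface. World frame = base frame: x ahead of the robot, y to its left, z up, the work surface at z = 0. Lengths are in m, angles in rad, forces in N, time in s.
With the tool pointing down it reaches from about 0.425 to 0.875 m from the base axis. Payload 4.7 kg.
Tool frame: the origin (TCP) lies between the finger pads; the fingertips stand 11 mm ahead of it and the grasp point (between the pads) lies 8 mm behind it; z points along the fingers, y is the direction in which the jaws open and shut (so a half turn about z gives the same grasp; the last joint's range is limited). The gripper opens to 87 mm and grips with 3 to 60 N. Pads are 19 mm wide; open, the fingers measure 117 mm over their backs; the gripper's body (75 mm by 190 mm) begins 51 mm behind the grasp point.
Start: joints at [-1.284, 0.321, -0.07, 1.45, 0.023, 1.371, -0.057], TCP at [0.175, 0.626, 0.199] pointing down, gripper open.
Joint ranges: [-2.86, 2.86], [-0.3, 2.09], [-1.38, 1.24], [0.06, 2.45], [-1.56, 4.7], [0.09, 2.05], [-2.69, 2.69]. Speed limits (rad/s): [2.57, 2.57, 3.14, 3.14, 3.14, 3.14, 3.14].

## Interface

Orientations are given as a rotation vector (axis times angle).
In Python, from bench import ctrl gives the robot as it stands.
- The arm moves only by the tool servo_tool, never from a script. Its argument "series" is a list of rows, each an object with "travel": the shift along the tool's x, y, z in m, a list of three; "angular": the turn, a rotation vector about the tool's x, y, z in rad, a list of three. A call has 1 to 5 rows; each row shifts and turns the commanded pose from where the row before left it, along the tool's axes as they then stand; what a row does not reach is not made up. A row lasts 1/10 s, in which the tool goes at most 50 mm and 8.59 degrees, less where a joint would pass 70% of its speed; a pose out of reach is approached as far as the arm can. A call with a gripper value outside its range is refused whole. "claw" is the finger opening in m, from 0 to 0.087, set as the call begins (left out, the last holds). The fingers move at their own pace and stop on an object; "squeeze" is the grip in N (left out, the last holds). Time passes only in rows, so rows that do not move let the fingers close. It gives the time, the measured TCP pose, the force and the opening at its end, in the units of the state.
- ctrl.get_state(): the state, without advancing time (a new reading comes with each control period).
- ctrl.get_image(name): name is "side" or "top" or "wrist"; returns the picture (400x640x3 uint8, red, green, blue); there is no depth.
- ctrl.calibration(name): a dict with "fx", "fy", "cx", "cy" (pixels), "distortion" ([k1, k2, p1, p2, k3] as OpenCV has them; the pictures are not rectified), "rvec" (rotation vector, rad) and "tvec" (3), from world to camera coordinates, as OpenCV has them. Camera axes: x right, y down, z forward; pixel columns grow to the right and rows downward; lengths in m; the calibration is good to about 2 mm. A picture is of the moment at which its call begins: read the wrist's pose just before it. calibration takes no time and is no camera call; for the wrist camera it gives the pose at the moment of the call.
- ctrl.close_job(): hands the job in, once; it reports no verdict.
The state is a dict: "time": time; "joint_positions": joint angles; "qd": joint speeds; "joint_torque": joint torques, N m; "position": TCP position; "tool_rot": TCP orientation; "ft_force": force on the tool from outside, world axes, zero at the start; "torque": the same for the moment, N m; "grip_width": opening from 0.0 (shut) to 1.0 (fully open).
Only numpy, scipy, OpenCV 4.12 (cv2) and the standard library are available. Lean on these libraries where they do the work, as an engineer would, in place of code of your own. Each camera call takes 0.05 s, during which the arm holds its last target.

## Working session

There is one attempt and no reset: what is moved stays moved. The work goes in short steps, Python scripts to look and compute and a tool call to move; the robot and the scene stay as the last step left them, time stands still between calls to the robot, and variables do not carry over. Pictures are saved under pics/ and viewed, and the job is handed in when it is done.

Besides the shell and the picture viewer there is one more tool, called after "Emit:" by a JSON object that holds its "method" and its "body". servo_tool: Moves the arm, as the interface text tells. Its arguments: {"type":"object","properties":{"series":{"type":"array","items":{"type":"object","properties":{"travel":{"type":"array","items":{"type":"number"}},"angular":{"type":"array","items":{"type":"number"}}}}},"claw":{"type":"number"},"squeeze":{"type":"number"}},"required":["series"]}

```bash
mkdir -p pics; ls; cat > h.py <<'E'
import numpy as np,cv2,json
from bench import ctrl
def snap(n,f):
    im=ctrl.get_image(n); cv2.imwrite('pics/'+f,im[:,:,::-1]); return im
def cam(n):
    c=ctrl.calibration(n)
    K=np.array([[c['fx'],0,c['cx']],[0,c['fy'],c['cy']],[0,0,1.]])
    return K,np.array(c['distortion'],float),cv2.Rodrigues(np.array(c['rvec'],float))[0],np.array(c['tvec'],float)
def ray(c,px,z):
    K,d,R,t=c
    u=cv2.undistortPoints(np.array(px,float).reshape(-1,1,2),K,d).reshape(-1,2)
    o=-R.T@t; v=np.c_[u,np.ones(len(u))]@R
    return o+v*((z-o[2])/v[:,2])[:,None]
def proj(c,P):
    K,d,R,t=c
    return cv2.projectPoints(np.array(P,float).reshape(-1,1,3),cv2.Rodrigues(R)[0],t,K,d)[0].reshape(-1,2)
E
python3 - <<'E'
from h import *
s=ctrl.get_state();print({k:np.round(v,3) for k,v in s.items()})
for n in ['top','side','wrist']:
    c=cam(n);snap(n,n+'0.png');print(n,'o',-c[2].T@c[3],'fx',c[0][0,0],'fwd',c[2][2])
    np.savez(n+'0.npz',K=c[0],d=c[1],R=c[2],t=c[3])
E
```

```text
pics
{'time': np.float64(0.0), 'joint_positions': array([-1.284,  0.322, -0.07 ,  1.452,  0.023,  1.371, -0.057]), 'qd': array([ 0.001,  0.002, -0.001, -0.001, -0.001,  0.   , -0.   ]), 'joint_torque': array([ 0.0000e+00, -4.9129e+01, -4.0400e-01, -3.1252e+01, -6.4000e-02,
        4.4000e-02,  0.0000e+00]), 'position': array([0.175, 0.625, 0.198]), 'tool_rot': array([-4.270e-01, -3.112e+00,  3.000e-03]), 'ft_force': array([-0.335, -1.205, -0.017]), 'torque': array([-0.013, -0.02 , -0.01 ]), 'grip_width': np.float64(0.999)}
top o [0.48937269 0.02765223 0.99047359] fx 441.64693288422103 fwd [ 0.05835088 -0.03008379 -0.99784274]
side o [0.45250031 0.740154   0.66579641] fx 383.6823117367311 fwd [ 0.11392307 -0.76381247 -0.63530468]
wrist o [0.10028836 0.64695639 0.38481496] fx 346.99752271466315 fwd [ 0.27107718 -0.07732196 -0.95944696]
```

View pics/top0.png

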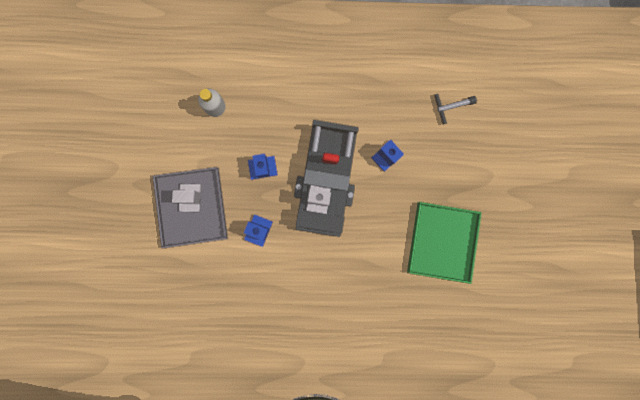

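View pics/side0.png

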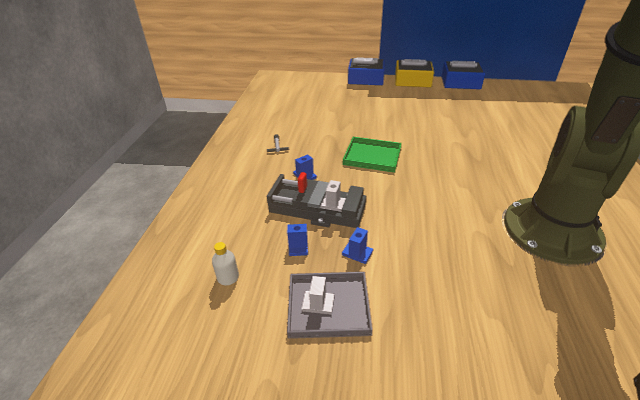

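View pics/wrist0.png

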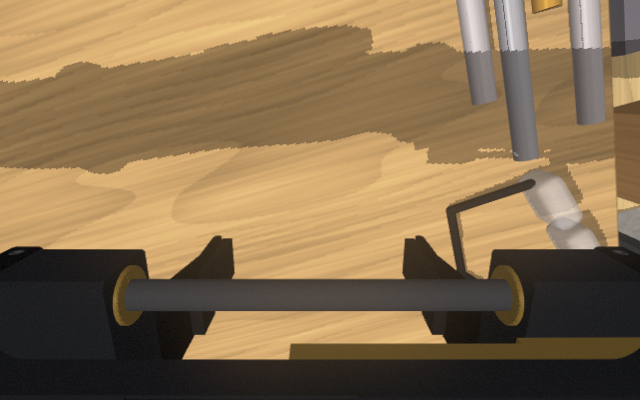

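Top view: the drilled block is in the vise at (319,197), with the red grip at (331,158) and the green tray centred near (444,243). Things that could be mistaken for the block are the undrilled twin in the grey tray at (185,197) and the blue look-alikes at (262,166), (257,231) and (388,155). By the description I choose the aluminium block in the vise at (319,197), and I'll check it in a close crop.

```bash
python3 - <<'E'
import cv2
a=cv2.imread('pics/top0.png');b=cv2.imread('pics/side0.png')
cv2.imwrite('pics/ct.png',cv2.resize(a[110:245,280:370],None,fx=4.4,fy=4.4,interpolation=cv2.INTER_CUBIC))
cv2.imwrite('pics/cs.png',cv2.resize(b[165:230,260:372],None,fx=7,fy=7,interpolation=cv2.INTER_CUBIC))
E
cat > m.py <<'E'
from h import *
def load(n):
    z=np.load(n+'0.npz');return z['K'],z['d'],z['R'],z['t']
im=cv2.imread('pics/top0.png');c=load('top')
hsv=cv2.cvtColor(im,cv2.COLOR_BGR2HSV)
def blob(mask,roi):
    m=np.zeros(mask.shape,np.uint8);x0,y0,x1,y1=roi;m[y0:y1,x0:x1]=mask[y0:y1,x0:x1]
    cs=cv2.findContours(m,cv2.RETR_EXTERNAL,cv2.CHAIN_APPROX_NONE)[0];return max(cs,key=cv2.contourArea)
def rect(cn,z):
    P=ray(c,cn.reshape(-1,2),z)[:,:2]
    r=cv2.minAreaRect((P*1000).astype(np.float32));return r
g=blob(cv2.inRange(hsv,(45,80,40),(85,255,255)),(380,180,520,300))
print('green outer z.02',rect(g,.02), 'px',cv2.boundingRect(g))
r=blob(cv2.inRange(hsv,(0,150,90),(8,255,255)),(300,130,360,180))
print('red z.1',rect(r,.1),cv2.boundingRect(r))
w=blob(cv2.inRange(hsv,(0,0,165),(180,50,255)),(300,180,345,220))
print('part',rect(w,.09),cv2.boundingRect(w))
E
python3 m.py
```

```text
green outer z.02 ((449.6368713378906, -275.89996337890625), (143.12759399414062, 158.63497924804688), 81.5228042602539) px (407, 202, 74, 82)
red z.1 ((620.5145874023438, -18.725772857666016), (31.727624893188477, 15.812545776367188), 81.67747497558594) (323, 153, 16, 10)
part ((544.445068359375, 2.4003353118896484), (42.98670959472656, 31.97047996520996), 81.5626449584961) (308, 186, 23, 19)
```

View pics/ct.png

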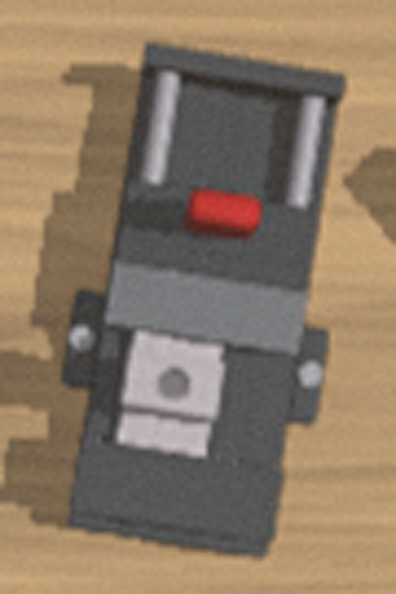

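View pics/cs.png

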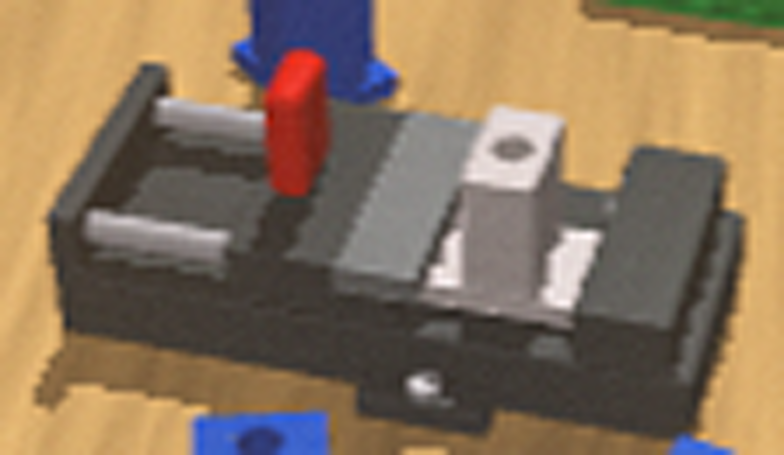

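```bash
cat >> m.py <<'E'
print('---')
cs=load('side')
def tri(p1,p2):
    A=[];
    for cc,p in((c,p1),(cs,p2)):
        K,d,R,t=cc;u=cv2.undistortPoints(np.array([[p]],float),K,d).ravel()
        A.append((np.c_[R,t],u))
    X=cv2.triangulatePoints(A[0][0],A[1][0],A[0][1],A[1][1]).ravel();return X[:3]/X[3]
def full(crop,k,o): return (np.array(crop)+.5)/k-.5+np.array(o)
ht=full((174,382),4.4,(280,110));hs=full((514,149),7,(260,165))
H=tri(ht,hs);print('hole',H,'top@.09',ray(c,[ht],.09),'side@.09',ray(cs,[hs],.09))
# block top corners in top crop
q=[full(p,4.4,(280,110)) for p in[(133,330),(224,344),(217,418),(124,405)]]
Q=ray(c,q,.09);print(Q[:,:2],Q.mean(0),np.linalg.norm(np.diff(Q,axis=0),axis=1))
q=[full(p,7,(260,165)) for p in[(497,106),(564,117),(540,190),(464,178)]]
Q=ray(cs,q,.09);print('side corners',Q[:,:2],Q.mean(0),np.linalg.norm(np.diff(Q,axis=0),axis=1))
# vise long edges: end plate corners(z.054?) and base
q=[full(p,7,(260,165)) for p in[(297,52),(325,60),(302,104),(272,92)]]
Q=ray(cs,q,.1);print('red side',Q[:,:2],Q.mean(0))
print('pred red grip from block, yaw -8.5:',H[:2]+.082*np.array([np.cos(.148),-np.sin(.148)]))
s=ctrl.get_state();R=cv2.Rodrigues(s['tool_rot'])[0];print(R, s['position'])
E
python3 m.py
```

```text
green outer z.02 ((449.6368713378906, -275.89996337890625), (143.12759399414062, 158.63497924804688), 81.5228042602539) px (407, 202, 74, 82)
red z.1 ((620.5145874023438, -18.725772857666016), (31.727624893188477, 15.812545776367188), 81.67747497558594) (323, 153, 16, 10)
part ((544.445068359375, 2.4003353118896484), (42.98670959472656, 31.97047996520996), 81.5626449584961) (308, 186, 23, 19)
---
hole [0.54047014 0.00276227 0.09131951] top@.09 [[0.54110789 0.00276718 0.09      ]] side@.09 [[0.54010595 0.00106681 0.09      ]]
[[ 0.56495778  0.02223207]
 [ 0.55924111 -0.02020134]
 [ 0.52474241 -0.01747678]
 [ 0.53000134  0.02577411]] [0.54473566 0.00258202 0.09      ] [0.04281676 0.03460613 0.04356943]
side corners [[ 0.54905788 -0.02318384]
 [ 0.52461659 -0.01937745]
 [ 0.52856413  0.0229064 ]
 [ 0.55536902  0.01927037]] [ 5.39401905e-01 -9.61300590e-05  9.00000000e-02] [0.02473591 0.04246771 0.02705038]
red side [[ 0.62312055 -0.03414425]
 [ 0.61220877 -0.03040285]
 [ 0.61577538 -0.00341829]
 [ 0.62761812 -0.00922993]] [ 0.61968071 -0.01929883  0.1       ]
pred red grip from block, yaw -8.5: [ 0.62157371 -0.00932947]
[[-9.63030772e-01  2.69391205e-01 -3.33065741e-04]
 [ 2.69391399e-01  9.63029632e-01 -1.48387677e-03]
 [-7.89911743e-05 -1.51874404e-03 -9.99998844e-01]] [0.1750524  0.62549474 0.19819973]
```

The crop confirms it: the aluminium block in the vise has the hole in its top. The hole triangulates to z=0.091 (expected 0.090), and the grip is about 82 mm from the block (expected 82). The vise yaw is about -8.5°. Next I move above the red grip at (0.620, -0.019).

Emit:
{"method": "servo_tool", "body": {"series": [{"travel": [-0.03,-0.025,0]},{"travel": [-0.03,-0.025,0]},{"travel": [-0.03,-0.025,0]},{"travel": [-0.03,-0.025,0]},{"travel": [-0.03,-0.025,0]}], "claw": 0.07, "squeeze": 40}}

```text
$.series[0]: bad value
```

Emit:
{"method": "servo_tool", "body": {"series": [{"travel": [-0.03,-0.025,0]},{"travel": [-0.03,-0.025,0]},{"travel": [-0.03,-0.025,0]},{"travel": [-0.03,-0.025,0]},{"travel": [-0.03,-0.025,0]}]}}

```text
$.series[0]: bad value
```

Emit:
{"method": "servo_tool", "body": {"series": [{"travel": [-0.03,-0.025,0]},{"travel": [-0.03,-0.025,0]},{"travel": [-0.03,-0.025,0]},{"travel": [-0.03,-0.025,0]},{"travel": [-0.03,-0.025,0]}]}}

```text
$.series[0]: bad value
```

Emit:
{"method": "servo_tool", "body": {"series": [{"travel": [-0.03,-0.025,0]},{"travel": [-0.03,-0.025,0]},{"travel": [-0.03,-0.025,0]},{"travel": [-0.03,-0.025,0],"angular": [0,0,-0.062]},{"travel": [-0.03,-0.025,0],"angular": [0,0,-0.062]}]}}

```text
$.series[0]: bad value
```

Emit:
{"method": "servo_tool", "body": {"series": [{"travel": [0,0,0]},{"travel": [0,0,0]}]}}

```text
$.series[0]: bad value
```

```bash
cat > st.py <<'E'
import sys
from h import *
s=ctrl.get_state();R=cv2.Rodrigues(s['tool_rot'])[0];p=s['position']
print(round(float(s['time']),2),np.round(p,4),'y-axis',np.round(R[:,1],3),'z',np.round(R[:,2],3),'F',np.round(s['ft_force'],1),'gw',s['grip_width'])
if len(sys.argv)>3: print('tool delta',np.round(R.T@(np.array(list(map(float,sys.argv[1:4])))-p),4))
E
python3 st.py .62 -.019 .15; python3 -c "
from h import *
c=cam('wrist');im=snap('wrist','w1.png')
print(proj(c,[[.62,-.019,.1]]))
m=cv2.inRange(cv2.cvtColor(im,cv2.COLOR_RGB2HSV),(0,150,90),(8,255,255));print(cv2.boundingRect(m))"
```

```text
0.15 [0.1751 0.6255 0.1982] y-axis [ 0.269  0.963 -0.002] z [-0.    -0.001 -1.   ] F [ 0.1  0.3 -1.2] gw 0.9978955106726624
tool delta [-0.6021 -0.5007  0.049 ]
[[-51.13041741 620.09211081]]
(0, 0, 0, 0)
```

View pics/w1.png

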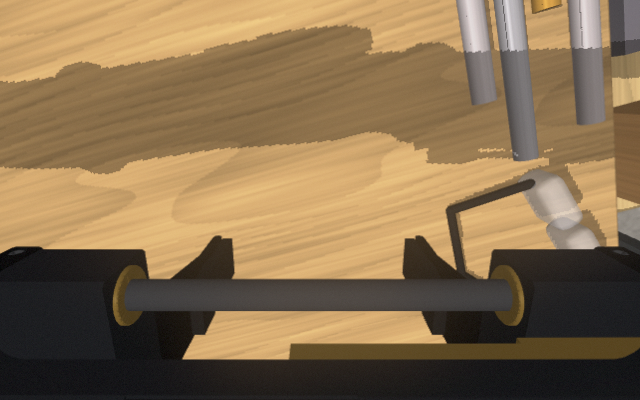

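The calls were refused, so the arm hasn't moved and the picture is unchanged. Each row probably needs both fields.

Emit:
{"method": "servo_tool", "body": {"series": [{"travel": [-0.03,-0.025,0],"angular": [0,0,0]},{"travel": [-0.03,-0.025,0],"angular": [0,0,0]},{"travel": [-0.03,-0.025,0],"angular": [0,0,0]},{"travel": [-0.03,-0.025,0],"angular": [0,0,0]},{"travel": [-0.03,-0.025,0],"angular": [0,0,0]}], "claw": 0.07, "squeeze": 40}}

```text
time: 0.7
position: [0.2867, 0.4636, 0.199]
tool_rot: [0.427, 3.112, -0.0]
ft_force: [0.5, 1.2, -1.0]
grip_width: 0.81
```

Emit:
{"method": "servo_tool", "body": {"series": [{"travel": [-0.03,-0.025,0],"angular": [0,0,0]},{"travel": [-0.03,-0.025,0],"angular": [0,0,0]},{"travel": [-0.03,-0.025,0],"angular": [0,0,0]},{"travel": [-0.03,-0.025,0],"angular": [0,0,0]},{"travel": [-0.03,-0.025,0],"angular": [0,0,0]}]}}

```text
time: 1.2
position: [0.3974, 0.3029, 0.1991]
tool_rot: [0.427, 3.112, 0.001]
ft_force: [0.7, -1.0, 0.7]
grip_width: 0.803
```

Emit:
{"method": "servo_tool", "body": {"series": [{"travel": [-0.03,-0.025,0],"angular": [0,0,0]},{"travel": [-0.03,-0.025,0],"angular": [0,0,0]},{"travel": [-0.03,-0.025,0],"angular": [0,0,0]},{"travel": [-0.03,-0.025,0],"angular": [0,0,0]},{"travel": [-0.03,-0.025,0],"angular": [0,0,0]}]}}

```text
time: 1.7
position: [0.5081, 0.1422, 0.1991]
tool_rot: [0.427, 3.112, 0.001]
ft_force: [0.6, 0.6, 0.4]
grip_width: 0.808
```

Emit:
{"method": "servo_tool", "body": {"series": [{"travel": [-0.03,-0.025,0],"angular": [0,0,0]},{"travel": [-0.03,-0.025,0],"angular": [0,0,0]},{"travel": [-0.03,-0.025,0],"angular": [0,0,0]},{"travel": [-0.03,-0.025,0],"angular": [0,0,0]},{"travel": [-0.03,-0.025,0],"angular": [0,0,0]}]}}

```text
time: 2.2
position: [0.6189, -0.0183, 0.199]
tool_rot: [0.426, 3.112, 0.0]
ft_force: [0.2, 0.0, 0.4]
grip_width: 0.802
```

Emit:
{"method": "servo_tool", "body": {"series": [{"travel": [0,0,0],"angular": [0,0,-0.062]},{"travel": [0,0,0],"angular": [0,0,-0.062]},{"travel": [0,0,0],"angular": [0,0,0]}]}}

```text
time: 2.5
position: [0.6182, -0.0175, 0.1987]
tool_rot: [-0.234, -3.132, 0.0]
ft_force: [-0.4, -0.4, 0.1]
grip_width: 0.803
```

```bash

python3 st.py .62 -.019 .15; python3 -c "
from h import *
c=cam('wrist');im=snap('wrist','w2.png')
print(proj(c,[[.62,-.019,.1]]))
m=cv2.inRange(cv2.cvtColor(im,cv2.COLOR_RGB2HSV),(0,150,90),(8,255,255));print(cv2.boundingRect(m))"
```

```text
2.5 [ 0.6182 -0.0175  0.1987] y-axis [ 0.149  0.989 -0.   ] z [-0.001 -0.    -1.   ] F [-0.4 -0.4  0.1] gw 0.80265533248702
tool delta [-0.002  -0.0012  0.0487]
[[316.16829284 195.25899419]]
(297, 178, 39, 26)
```

View pics/w2.png

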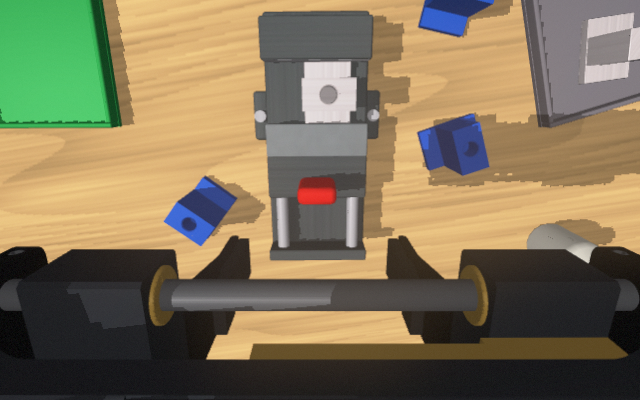

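The wrist view shows the vise square to the tool. The grip is at (317,190), the hole at (328,94), and the vise centreline near column 316. I'll check these against the top-view measurement.

```bash
python3 - <<'E'
from h import *
im=cv2.imread('pics/w2.png');cv2.imwrite('pics/w2c.png',cv2.resize(im[50:220,250:390],None,fx=4,fy=4,interpolation=cv2.INTER_CUBIC))
c=cam('wrist');np.savez('w2.npz',K=c[0],d=c[1],R=c[2],t=c[3])
print(-c[2].T@c[3],c[2][2]);print(ray(c,[(328,94.5)],.09), proj(c,[[.5405,.002,.09]]))
m=cv2.inRange(cv2.cvtColor(im,cv2.COLOR_BGR2HSV),(0,150,90),(8,255,255))
for r in range(176,206,2):
    k=np.nonzero(m[r])[0]; print(r,(k.min(),k.max(),int(np.median(im[r,k,2]))) if len(k) else None)
E
```

```text
[ 0.54141573 -0.0052263   0.38556799] [ 0.27819874 -0.04180487 -0.95961337]
[[0.53985016 0.00321855 0.09      ]] [[326.63351314  95.55334333]]
176 None
178 (np.int64(304), np.int64(330), 114)
180 (np.int64(301), np.int64(332), 118)
182 (np.int64(300), np.int64(333), 119)
184 (np.int64(299), np.int64(334), 120)
186 (np.int64(299), np.int64(334), 122)
188 (np.int64(299), np.int64(334), 175)
190 (np.int64(298), np.int64(335), 220)
192 (np.int64(297), np.int64(335), 232)
194 (np.int64(297), np.int64(335), 237)
196 (np.int64(297), np.int64(335), 235)
198 (np.int64(297), np.int64(335), 233)
200 (np.int64(298), np.int64(334), 230)
202 (np.int64(299), np.int64(334), 215)
204 None
```

View pics/w2c.png

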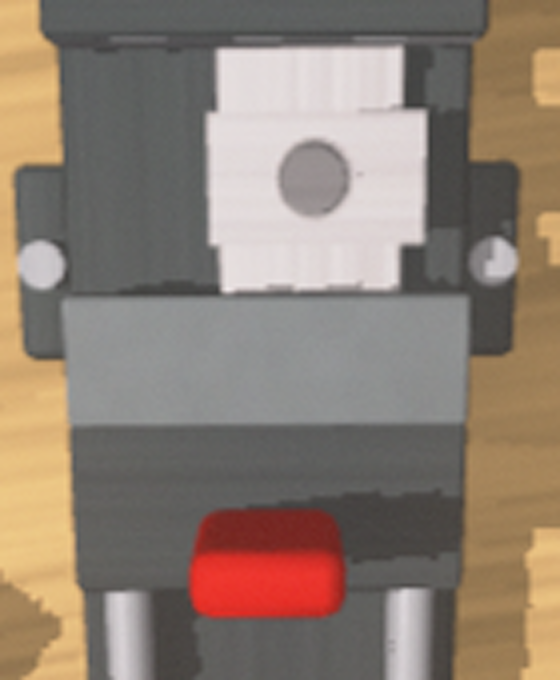

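The bright top face of the grip is centred at (316,195.7), against a prediction of (316,195.3). The hole also agrees to within 2 mm. Lowering over the grip.

Emit:
{"method": "servo_tool", "body": {"series": [{"travel": [-0.002,-0.001,0.03],"angular": [0,0,0]},{"travel": [0,0,0.035],"angular": [0,0,0]},{"travel": [0,0,0.035],"angular": [0,0,0]},{"travel": [0,0,0.026],"angular": [0,0,0]},{"travel": [0,0,0],"angular": [0,0,0]}]}}

```text
time: 3.05
position: [0.6166, -0.0177, 0.069]
tool_rot: [-0.233, -3.125, 0.002]
ft_force: [-0.6, -0.3, -0.1]
grip_width: 0.804
```

Emit:
{"method": "servo_tool", "body": {"series": [{"travel": [0,0,0],"angular": [0,0,0]},{"travel": [0,0,0],"angular": [0,0,0]},{"travel": [0,0,0],"angular": [0,0,0]},{"travel": [0,0,0],"angular": [0,0,0]},{"travel": [0,0,0],"angular": [0,0,0]}], "claw": 0.02}}

```text
time: 3.55
position: [0.6206, -0.0184, 0.0739]
tool_rot: [0.233, 3.132, 0.001]
ft_force: [-0.4, 0.4, -0.8]
grip_width: 0.441
```

Emit:
{"method": "servo_tool", "body": {"series": [{"travel": [0,0,0],"angular": [0,0,0]},{"travel": [0,0,0],"angular": [0,0,0]}]}}

```text
time: 3.75
position: [0.6204, -0.0191, 0.0737]
tool_rot: [0.234, 3.132, -0.001]
ft_force: [-1.0, -1.5, 3.5]
grip_width: 0.37
```

It's gripped at about 32 mm, against a 34 mm grip. Pulling the jaw open (tool -x).

Emit:
{"method": "servo_tool", "body": {"series": [{"travel": [-0.004,0,0],"angular": [0,0,0]},{"travel": [-0.005,0,0],"angular": [0,0,0]},{"travel": [-0.005,0,0],"angular": [0,0,0]},{"travel": [-0.005,0,0],"angular": [0,0,0]},{"travel": [-0.005,0,0],"angular": [0,0,0]}]}}

```text
time: 4.25
position: [0.6424, -0.0223, 0.0736]
tool_rot: [-0.234, -3.129, -0.0]
ft_force: [-6.3, -1.6, 7.7]
grip_width: 0.375
```

Emit:
{"method": "servo_tool", "body": {"series": [{"travel": [-0.005,0,0],"angular": [0,0,0]},{"travel": [-0.005,0,0],"angular": [0,0,0]},{"travel": [-0.005,0,0],"angular": [0,0,0]},{"travel": [-0.004,0,0],"angular": [0,0,0]},{"travel": [-0.003,0,0],"angular": [0,0,0]}]}}

```text
time: 4.75
position: [0.6644, -0.0254, 0.0736]
tool_rot: [-0.234, -3.13, -0.001]
ft_force: [-5.9, -0.2, 7.6]
grip_width: 0.373
```

Emit:
{"method": "servo_tool", "body": {"series": [{"travel": [-0.002,0,0],"angular": [0,0,0]},{"travel": [0,0,0],"angular": [0,0,0]},{"travel": [0,0,0],"angular": [0,0,0]}]}}

```text
time: 5.05
position: [0.6667, -0.0257, 0.0736]
tool_rot: [-0.234, -3.131, -0.0]
ft_force: [-4.4, 0.0, 6.4]
grip_width: 0.372
```

Emit:
{"method": "servo_tool", "body": {"series": [{"travel": [-0.001,0,0],"angular": [0,0,0]},{"travel": [-0.001,0,0],"angular": [0,0,0]},{"travel": [0,0,0],"angular": [0,0,0]}]}}

```text
time: 5.35
position: [0.6683, -0.026, 0.0736]
tool_rot: [-0.234, -3.13, -0.0]
ft_force: [-5.0, -0.1, 7.0]
grip_width: 0.373
```

Emit:
{"method": "servo_tool", "body": {"series": [{"travel": [0,0,0],"angular": [0,0,0]},{"travel": [0,0,0],"angular": [0,0,0]},{"travel": [0,0,0],"angular": [0,0,0]},{"travel": [0,0,0],"angular": [0,0,0]}], "claw": 0.075}}

```text
time: 5.75
position: [0.6696, -0.0256, 0.0727]
tool_rot: [-0.233, -3.133, -0.0]
ft_force: [0.2, -0.0, -0.1]
grip_width: 0.65
```

```bash
python3 st.py .54 .0025 .17
```

```text
5.75 [ 0.6696 -0.0256  0.0727] y-axis [0.148 0.989 0.   ] z [-0.  0. -1.] F [ 0.2 -0.  -0.1] gw 0.6502537897979953
tool delta [ 0.1323  0.0086 -0.0973]
```

Emit:
{"method": "servo_tool", "body": {"series": [{"travel": [0,0,-0.02],"angular": [0,0,0]},{"travel": [0,0,-0.035],"angular": [0,0,0]},{"travel": [0,0,-0.042],"angular": [0,0,0]},{"travel": [0.03,0.002,0],"angular": [0,0,0]},{"travel": [0.035,0.002,0],"angular": [0,0,0]}]}}

```text
time: 6.25
position: [0.607, -0.0127, 0.1715]
tool_rot: [0.234, 3.129, -0.0]
ft_force: [-0.4, 0.3, 0.0]
grip_width: 0.86
```

Emit:
{"method": "servo_tool", "body": {"series": [{"travel": [0.035,0.002,0],"angular": [0,0,0]},{"travel": [0.032,0.003,0],"angular": [0,0,0]},{"travel": [0,0,0],"angular": [0,0,0]},{"travel": [0,0,0],"angular": [0,0,0]}]}}

```text
time: 6.65
position: [0.5405, 0.003, 0.1705]
tool_rot: [0.232, 3.132, 0.002]
ft_force: [0.7, 1.0, 0.9]
grip_width: 0.865
```

```bash
python3 st.py .54 .0025 .067; python3 -c "
from h import *
c=cam('wrist');im=snap('wrist','w3.png');print(proj(c,[[.54,.0025,.09]]))
snap('side','s3.png')
b=cv2.imread('pics/s3.png');cv2.imwrite('pics/s3c.png',cv2.resize(b[120:240,220:400],None,fx=4,fy=4,interpolation=cv2.INTER_CUBIC))"
```

```text
6.65 [0.5405 0.003  0.1705] y-axis [0.147 0.989 0.001] z [ 0.002  0.001 -1.   ] F [0.7 1.  0.9] gw 0.8651962261769324
tool delta [ 0.0006 -0.0007  0.1035]
[[316.68017089 198.16986438]]
```

View pics/w3.png

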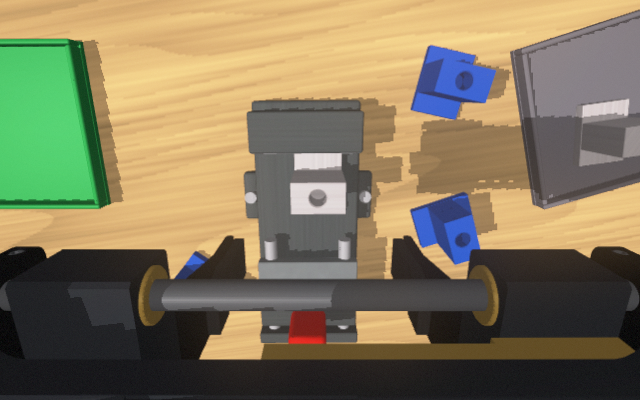

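View pics/s3c.png

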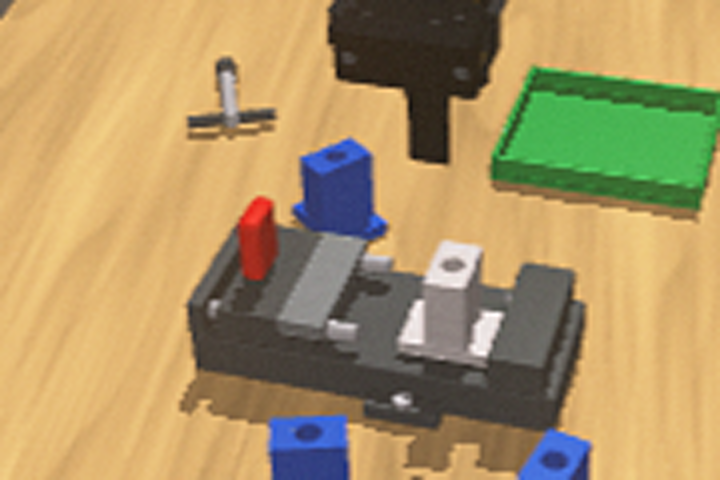

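The wrist view shows the hole at (317.5,197.5), against a prediction of (316.7,198.2). In the side crop the jaw carriage is up against the end plate and the foot is clear. Lowering to grasp the block's ±y ends.

Emit:
{"method": "servo_tool", "body": {"series": [{"travel": [0,-0.0005,0.03],"angular": [0,0,0]},{"travel": [0,0,0.035],"angular": [0,0,0]},{"travel": [0,0,0.025],"angular": [0,0,0]},{"travel": [0,0,0.018],"angular": [0,0,0]},{"travel": [0,0,0],"angular": [0,0,0]}]}}

```text
time: 7.25
position: [0.5388, 0.0013, 0.0592]
tool_rot: [-0.234, -3.128, 0.004]
ft_force: [-0.6, 0.3, 0.4]
grip_width: 0.864
```

Emit:
{"method": "servo_tool", "body": {"series": [{"travel": [0,0,0],"angular": [0,0,0]},{"travel": [0,0,0],"angular": [0,0,0]},{"travel": [0,0,0],"angular": [0,0,0]},{"travel": [0,0,0],"angular": [0,0,0]},{"travel": [0,0,0],"angular": [0,0,0]}], "claw": 0.03, "squeeze": 30}}

```text
time: 7.75
position: [0.5407, 0.0023, 0.0627]
tool_rot: [0.233, 3.132, 0.001]
ft_force: [0.4, -0.0, 0.6]
grip_width: 0.495
```

Emit:
{"method": "servo_tool", "body": {"series": [{"travel": [0,0,0],"angular": [0,0,0]},{"travel": [0,0,0],"angular": [0,0,0]},{"travel": [0,0,0],"angular": [0,0,0]}]}}

```text
time: 8.05
position: [0.5407, 0.0023, 0.0626]
tool_rot: [0.233, 3.132, 0.001]
ft_force: [-0.2, 1.2, 4.2]
grip_width: 0.499
```

Gripped at 43.4 mm (expected 44). Lifting.

Emit:
{"method": "servo_tool", "body": {"series": [{"travel": [0,0,-0.005],"angular": [0,0,0]},{"travel": [0,0,-0.01],"angular": [0,0,0]},{"travel": [0,0,-0.02],"angular": [0,0,0]},{"travel": [0,0,-0.025],"angular": [0,0,0]},{"travel": [0,0,-0.025],"angular": [0,0,0]}]}}

```text
time: 8.55
position: [0.5394, 0.0018, 0.1479]
tool_rot: [-0.234, -3.131, 0.001]
ft_force: [-0.3, 0.3, -1.5]
grip_width: 0.496
```

Emit:
{"method": "servo_tool", "body": {"series": [{"travel": [0,0,-0.02],"angular": [0,0,0]},{"travel": [0,0,-0.005],"angular": [0,0,0]},{"travel": [0,0,0],"angular": [0,0,0]}]}}

```text
time: 8.85
position: [0.5404, 0.002, 0.1726]
tool_rot: [0.234, 3.132, 0.001]
ft_force: [0.5, -0.9, -2.0]
grip_width: 0.492
```

```bash
python3 st.py .4495 -.277 .17; python3 -c "
from h import *
snap('side','s4.png')
b=cv2.imread('pics/s4.png');cv2.imwrite('pics/s4c.png',cv2.resize(b[90:240,220:420],None,fx=4,fy=4,interpolation=cv2.INTER_CUBIC))"
```

```text
8.85 [0.5404 0.002  0.1726] y-axis [0.148 0.989 0.   ] z [ 0.001  0.    -1.   ] F [ 0.5 -0.9 -2. ] gw 0.4922204721909889
tool delta [ 0.0485 -0.2894  0.0024]
```

View pics/s4c.png

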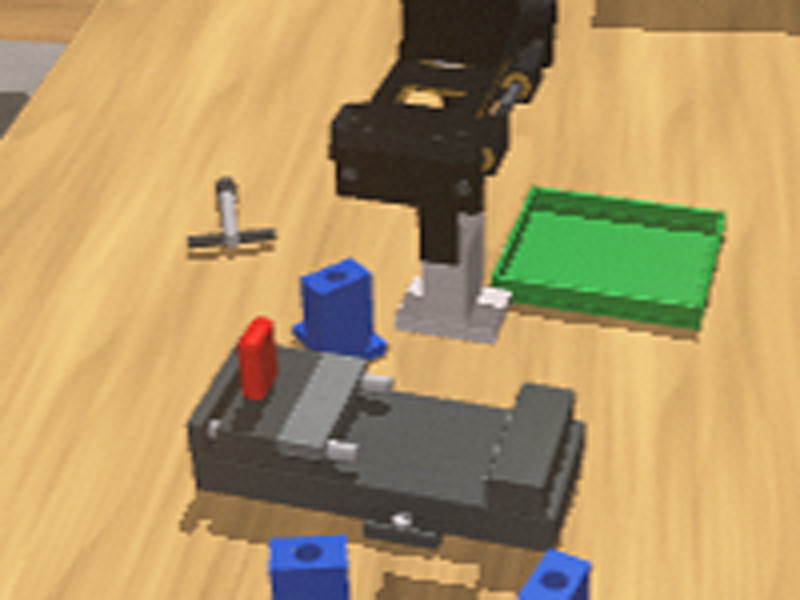

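The block hangs upright in the fingers and the vise stays open. Carrying it to the green tray.

Emit:
{"method": "servo_tool", "body": {"series": [{"travel": [0.004,-0.02,0],"angular": [0,0,0]},{"travel": [0.005,-0.03,0],"angular": [0,0,0]},{"travel": [0.005,-0.03,0],"angular": [0,0,0]},{"travel": [0.005,-0.03,0],"angular": [0,0,0]},{"travel": [0.005,-0.03,0],"angular": [0,0,0]}]}}

```text
time: 9.4
position: [0.4941, -0.1337, 0.1704]
tool_rot: [-0.233, -3.13, 0.0]
ft_force: [0.7, 0.0, -1.8]
grip_width: 0.499
```

Emit:
{"method": "servo_tool", "body": {"series": [{"travel": [0.005,-0.03,0],"angular": [0,0,0]},{"travel": [0.005,-0.03,0],"angular": [0,0,0]},{"travel": [0.005,-0.03,0],"angular": [0,0,0]},{"travel": [0.005,-0.03,0],"angular": [0,0,0]},{"travel": [0.004,-0.029,0],"angular": [0,0,0]}]}}

```text
time: 9.9
position: [0.4483, -0.2773, 0.1705]
tool_rot: [-0.234, -3.13, -0.001]
ft_force: [0.1, 0.5, -2.3]
grip_width: 0.499
```

Emit:
{"method": "servo_tool", "body": {"series": [{"travel": [0,0,0],"angular": [0,0,0]},{"travel": [0,0,0],"angular": [0,0,0]}]}}

```text
time: 10.1
position: [0.4488, -0.2765, 0.1707]
tool_rot: [-0.236, -3.13, -0.001]
ft_force: [0.6, -0.3, -1.4]
grip_width: 0.499
```

```bash
python3 st.py .4495 -.277 .0376; python3 -c "
from h import *
snap('top','t5.png');snap('side','s5.png')
a=cv2.imread('pics/t5.png')[160:310,360:520];b=cv2.imread('pics/s5.png')[70:220,300:460]
cv2.imwrite('pics/c5.png',cv2.resize(np.hstack([a,b]),None,fx=2.5,fy=2.5,interpolation=cv2.INTER_CUBIC))"
```

```text
10.1 [ 0.4488 -0.2765  0.1707] y-axis [0.15  0.989 0.001] z [-0.002  0.001 -1.   ] F [ 0.6 -0.3 -1.4] gw 0.49888911670916136
tool delta [-0.0011 -0.0004  0.1331]
```

View pics/c5.png

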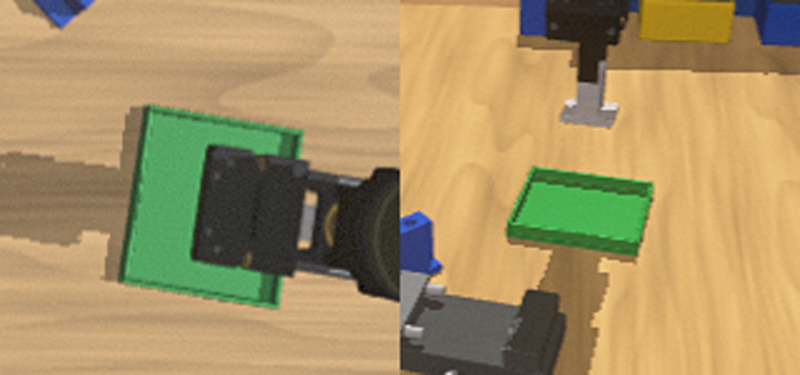

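The block is upright above the tray; the apparent offset in the top view is height parallax. Seated TCP height should be about 0.0376. I'll lower quickly to 8 mm above the floor, then slowly.

Emit:
{"method": "servo_tool", "body": {"series": [{"travel": [0,0,0.03],"angular": [0,0,0]},{"travel": [0,0,0.035],"angular": [0,0,0]},{"travel": [0,0,0.03],"angular": [0,0,0]},{"travel": [0,0,0.02],"angular": [0,0,0]},{"travel": [0,0,0.008],"angular": [0,0,0]}]}}

```text
time: 10.7
position: [0.4489, -0.2741, 0.0465]
tool_rot: [-0.229, -3.129, -0.003]
ft_force: [-1.0, 0.3, -1.9]
grip_width: 0.5
```

Emit:
{"method": "servo_tool", "body": {"series": [{"travel": [0,0,0],"angular": [0,0,0]},{"travel": [0,0,0],"angular": [0,0,0]},{"travel": [0,0,0],"angular": [0,0,0]}]}}

```text
time: 11.0
position: [0.4511, -0.2769, 0.0504]
tool_rot: [0.233, 3.13, -0.001]
ft_force: [-0.1, -0.9, -2.1]
grip_width: 0.497
```

Emit:
{"method": "servo_tool", "body": {"series": [{"travel": [0,0,0.003],"angular": [0,0,0]},{"travel": [0,0,0.003],"angular": [0,0,0]},{"travel": [0,0,0.002],"angular": [0,0,0]},{"travel": [0,0,0.002],"angular": [0,0,0]},{"travel": [0,0,0],"angular": [0,0,0]}]}}

```text
time: 11.5
position: [0.4497, -0.2765, 0.0387]
tool_rot: [-0.234, -3.132, -0.0]
ft_force: [0.8, -0.8, -1.7]
grip_width: 0.494
```

Emit:
{"method": "servo_tool", "body": {"series": [{"travel": [0,0,0.001],"angular": [0,0,0]},{"travel": [0,0,0.001],"angular": [0,0,0]},{"travel": [0,0,0],"angular": [0,0,0]}]}}

```text
time: 11.8
position: [0.4501, -0.2767, 0.0377]
tool_rot: [0.234, 3.133, 0.001]
ft_force: [-1.8, 1.4, 4.1]
grip_width: 0.497
```

Emit:
{"method": "servo_tool", "body": {"series": [{"travel": [0,0,0.001],"angular": [0,0,0]},{"travel": [0,0,0],"angular": [0,0,0]},{"travel": [0,0,0],"angular": [0,0,0]}]}}

```text
time: 12.1
position: [0.4502, -0.2766, 0.0376]
tool_rot: [0.234, 3.132, 0.002]
ft_force: [-4.1, 3.7, 12.6]
grip_width: 0.499
```

It touched down at z=0.0377, as expected, with the force rising. I'll ease back 1 mm and release.

Emit:
{"method": "servo_tool", "body": {"series": [{"travel": [0,0,-0.001],"angular": [0,0,0]},{"travel": [0,0,0],"angular": [0,0,0]}]}}

```text
time: 12.3
position: [0.4504, -0.2767, 0.0376]
tool_rot: [0.233, 3.132, 0.0]
ft_force: [-0.4, 1.9, 7.1]
grip_width: 0.496
```

Emit:
{"method": "servo_tool", "body": {"series": [{"travel": [0,0,0],"angular": [0,0,0]},{"travel": [0,0,0],"angular": [0,0,0]},{"travel": [0,0,0],"angular": [0,0,0]},{"travel": [0,0,0],"angular": [0,0,0]},{"travel": [0,0,0],"angular": [0,0,0]}], "claw": 0.07}}

```text
time: 12.8
position: [0.4499, -0.2766, 0.0369]
tool_rot: [-0.233, -3.133, 0.0]
ft_force: [-0.6, 0.5, 0.0]
grip_width: 0.788
```

Emit:
{"method": "servo_tool", "body": {"series": [{"travel": [0,0,-0.01],"angular": [0,0,0]},{"travel": [0,0,-0.025],"angular": [0,0,0]},{"travel": [0,0,-0.035],"angular": [0,0,0]},{"travel": [0,0,-0.035],"angular": [0,0,0]},{"travel": [0,0,-0.025],"angular": [0,0,0]}]}}

```text
time: 13.3
position: [0.4506, -0.2774, 0.1702]
tool_rot: [0.234, 3.13, -0.001]
ft_force: [0.8, -0.4, -0.6]
grip_width: 0.801
```

Emit:
{"method": "servo_tool", "body": {"series": [{"travel": [0.005,0.04,0],"angular": [0,0,0]},{"travel": [0,0.04,0],"angular": [0,0,0]},{"travel": [0,0.04,0],"angular": [0,0,0]},{"travel": [0,0.04,0],"angular": [0,0,0]},{"travel": [0,0,0],"angular": [0,0,0]}]}}

```text
time: 13.8
position: [0.4698, -0.1113, 0.1676]
tool_rot: [0.219, 3.133, 0.004]
ft_force: [-0.3, -0.1, 0.5]
grip_width: 0.803
```

```bash
python3 st.py; python3 -c "
from h import *
snap('top','t6.png');snap('side','s6.png')
a=cv2.imread('pics/t6.png')[100:310,290:500];b=cv2.imread('pics/s6.png')[70:280,250:460]
cv2.imwrite('pics/c6.png',cv2.resize(np.hstack([a,b]),None,fx=1.9,fy=1.9,interpolation=cv2.INTER_CUBIC))"
```

```text
13.8 [ 0.4698 -0.1113  0.1676] y-axis [0.139 0.99  0.003] z [ 0.001  0.003 -1.   ] F [-0.3 -0.1  0.5] gw 0.8025817963087282
```

View pics/c6.png

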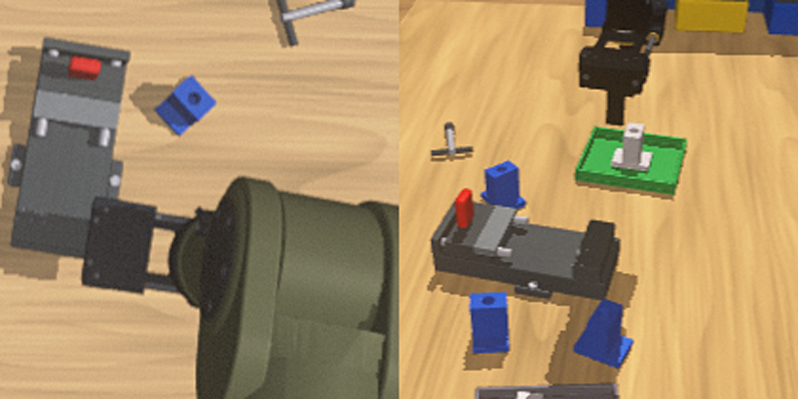

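The block stands upright in the green tray (side view), the vise is empty and the arm is clear of everything. One last check on the jaw opening, then I'll hand in.

```bash
python3 - <<'E'
from h import *
z=np.load('top0.npz');c=(z['K'],z['d'],z['R'],z['t'])
def red(f):
    h=cv2.cvtColor(cv2.imread(f),cv2.COLOR_BGR2HSV);m=cv2.inRange(h,(0,150,90),(8,255,255));m[:,:300]=0;m[:,360:]=0;m[:110]=0;m[180:]=0
    P=ray(c,cv2.findNonZero(m).reshape(-1,2),.1);return P.mean(0)
a,b=red('pics/top0.png'),red('pics/t6.png');print(a,b,'opening',np.linalg.norm(b-a))
s=ctrl.get_state();print(np.round(s['qd'],3),s['time']);ctrl.close_job()
E
```

```text
[ 0.62044926 -0.01860313  0.1       ] [ 0.66689827 -0.02543488  0.1       ] opening 0.046948725692245466
[ 0.027  0.006  0.039 -0.004  0.009 -0.002  0.003] 13.9
the job is handed in; nothing more can be done
```

I opened the vise jaw by its red grip, then lifted the drilled block out and set it upright on the floor of the green tray. The job was handed in at about 13.9 s.

- **Jaw:** the last top view puts the opening at about 47 mm, and the arm's own travel gives about 48 mm. It was left just short of the 50 mm stop, well past the 35 mm that counts as wide open.
- **Placing:** the block touched down at the expected height with about 12 N. After I opened the fingers, the side view showed it standing upright in the tray, with the arm clear.
- **Not checked:** the arm hid the tray in the last top view, so the block's final position there was seen only from the side. The joints were still moving slightly (up to 0.04 rad/s) when I handed in, with the gripper well clear.
- **Failed calls:** my first move calls were refused because I left out the turn values. Nothing moved, and I resent them.

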